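# Load a cover board under the magazine's drag spring

## Robot

A 7-joint arm with a two-finger parallel gripper is mounted at the origin on the work surface. World frame = base frame: x ahead of the robot, y to its left, z up, the work surface at z = 0. Lengths are in mm, angles in rad, forces in N, time in s.
With the tool pointing down it reaches from about 425 to 925 mm from the base axis. Payload 6.8 kg.
Tool frame: the origin (TCP) lies on the front face of the gripper's body, between the roots of the fingers; the fingertips stand 80 mm ahead of it and the grasp point (between the pads) lies 61 mm ahead of it (r.tips_ahead is the distance from the TCP to the fingertips, in mm); z points along the fingers, y is the line along which they close (so a half turn about z gives the same grasp; the last joint's range is limited). The gripper opens to 88 mm and grips with 3 to 60 N. Pads are 20 mm wide; open, the fingers measure 115 mm over their backs; the gripper's body (75 mm by 178 mm) begins 61 mm behind the grasp point.
Start: joints at [-1.299, 0.477, 0.022, 1.555, -0.011, 1.109, -0.083], TCP at [250.244, 626.916, 302.664] pointing down, gripper open.
Joint ranges: [-2.96, 2.96], [-0.34, 2.1], [-1.41, 1.46], [0.24, 2.44], [-1.37, 4.51], [0.17, 1.92], [-2.96, 2.96]. Speed limits (rad/s): [2.39, 2.39, 3.14, 3.14, 3.14, 3.14, 3.14].

## Interface

Orientations are given as a rotation vector (axis times angle).
In Python, from rig import r gives the robot as it stands.
- The arm moves only by the tool jog_arm, never from a script. Its argument "series" is a list of rows, each an object of numbers: "x", "y", "z": the shift along the tool's x, y, z in cm; "rx", "ry", "rz": the turn, a rotation vector about the tool's x, y, z in rad; "grip": the closure, from 0 (fully open) to 1 (shut). A call has 1 to 20 rows; each row is the pose to reach, as a shift and turn from the pose commanded when the call began, along the tool's axes at that moment; what a row does not reach only later rows make up. A row lasts 1/10 s, in which the tool goes at most 50 mm and 8.59 degrees, less where a joint would pass 70% of its speed; a pose out of reach is approached as far as the arm can. A call with a gripper value outside its range is refused whole. The fingers move at their own pace and stop on an object; "grip_force" is the grip in N (left out, the last holds). Time passes only in rows, so rows that repeat a pose let the fingers close. It gives the time, the measured TCP pose, the force, the opening and the grip force at its end, in the units of the state.
- r.get_state(): the state, without advancing time (a new reading comes with each control period).
- r.get_image(name): name is "scene" or "top" or "wrist"; returns a dict with "color" (400x640x3 uint8, red, green, blue), "depth" (400x640 float32, mm along the optical axis (not along the pixel's ray), 0 where there is no reading), "intrinsics" (3x3 intrinsics, pixels), "T" (4x4, takes a point from camera to world coordinates). Camera axes: x right, y down, z forward; pixel columns grow to the right and rows downward; lengths in mm; the calibration is good to about 2 mm. The wrist camera is an equidistant fisheye: a pixel r from the principal point sees the ray r / f radians off the axis. A picture is of the moment at which its call begins.
- r.sign_off(): hands the job in; it is judged then, once.
Trained networks look in a picture, given as the dict that the camera call returned (one of the last four; its "shot" number tells which), for a name from the list of things; names that differ only in an ending like _2 or _b are one class to them, and where a whole thing is asked for, a point or a joint stands for the part that bears it (a point fixed in the world has none). Each returns a list of dicts, best first, with "confidence" (0 to 1); they miss things now and then, are a little off and sometimes report something else, mostly with a low value. They report only what shows in the picture. A call takes as long as a camera call. They do not tell look-alikes from the thing itself.
- r.search_frame(picture, label): "extent" ([left, top, right, bottom] in pixels, round what is visible of it).
- r.spot_point(picture, label): "point" ([row, column] in pixels: a listed point, or the origin of a listed thing).
The state is a dict: "time_s": time; "joint_positions": joint angles; "joint_velocities": joint speeds; "effort": joint torques, N m; "tcp_pos": TCP position; "tcp_rot": TCP orientation; "wrist_force": force on the tool from outside, world axes, zero at the start; "wrist_torque": the same for the moment, N m; "finger_gap": opening from 0.0 (shut) to 1.0 (fully open); "grasp_force": force on a finger pad.
Only numpy, scipy, OpenCV 4.12 (cv2) and the standard library are available. Lean on these libraries where they do the work, as an engineer would, in place of code of your own. Each camera call takes 0.05 s, during which the arm holds its last target. There are 200 camera calls.

## Task

The last cover board still sticks out at the back of the green spring-lift magazine, lying on top of its pile. With the fingertips press the board down hard on the pile and, keeping it pressed, slide it forward under the leaf drag spring until it is fully home against the front stop, then let go so that the spring holds it down. Do not pick the board up, do not touch the leaf spring with the fingers, and leave the weight, the pot and the bone folder where they are.

Things in the scene. Friction and masses are not known exactly. Their poses are not given: they have to be found in the camera images.
- magazine: Board magazine, fixed to the bench: green base 215 x 150 mm, steel side fences, open at the rear, front stop and leaf spring at the front. Origin on the bench top under the middle of the pile; x forward (boards slide in this way), z up. Fences run from x = -110 to 72 mm, inner faces y = +-54.5 mm, tops 72 mm above the bench, rear ends flared out to x = -130 mm. Nothing is higher than 79 mm.
- board: Loose grey cover board, rigid, 148 (x) x 105 (y) x 5 mm, 70 g, smooth (friction 0.3 on the pile). Origin: centre of its underside; x forward. Starts flat on the pile, underside 58 mm above the bench, between the fences (2 mm play each side), set back 50 to 64 mm from home, so its rear overhangs the pile. Home: front edge at the stop, origin straight above the magazine's origin.
- lift_plate (a joint): Sprung lift plate with a pile of equal boards, moving straight down as one piece: 0 m = up, at rest; 0.016 m = fully pressed down. The pile is 148 x 105 mm, centred on the magazine's origin. Pressing it takes 8 N at the start, 11.5 N at 5 mm, 15 N at 10 mm. With the board home and released under the leaf spring it stays about 4 mm down.
- pile_top (a point): Centre of the top face of the pile, on the lift plate; 58 mm above the bench at rest, in line with the magazine's origin.
- drag_spring: Steel leaf spring, 40 mm wide, clamped ahead of the stop, reaching back over the middle of the pile. Origin at its clamped end, 86 mm ahead of the magazine's origin, 69.5 mm above the bench. Its lowest line, 40 mm ahead of the magazine's origin, rests on the pile (58 mm up); about 10 N lifts it. Once under it, the released board is held down by it.
- spring_lip (a point): Rear end of the leaf's upturned lip, mid-width: 31 mm ahead of the magazine's origin, 61 mm above the bench (marks its rest place). With the pile up the board's front edge butts against this lip end; pressed down 5 mm or more (8 to 11 mm is comfortable) the board passes freely below it.
- brick_weight: Binder's weight, a covered brick 215 x 102 x 64 mm, 2.2 kg, beside the magazine. Origin at the centre of its underside. Bystander.
- glue_pot: Closed glue jar, 72 mm across, 85 mm tall, beside the magazine. Origin at the centre of its underside. Bystander.
- bone_folder: Flat bone folder, about 155 x 22 x 5 mm, lying along the magazine's right side. Origin in the middle of its underside. Bystander.
- front_stop (a point): Middle of the front stop's face, which the board's front edge must meet: 74 mm ahead of the magazine's origin, here 58 mm above the bench; the stop's top is 64 mm above the bench.
Mind the look-alikes: they are no part of the job. Of the things like the board, leave any that is purple or turquoise; of the rest the smaller one is meant.

How it is judged:
By the outcome, as a careful person would: the job done as asked, in the order asked, and still so for the second after the job is handed in, with the robot touching nothing.
It also fails if it takes over 35 s, if anything falls off the work surface, if the arm or the gripper's body presses on something with over 40 N, if the wrist force passes 120 N, or if a joint passes its speed limit or range.

## Working session

There is one attempt and no reset: what is moved stays moved. The work goes in short steps, Python scripts to look and compute and a tool call to move; the robot and the scene stay as the last step left them, time stands still between calls to the robot, and variables do not carry over. Pictures are saved under pics/ and viewed, at most 10 in all, crops included, and the job is handed in when it is done.

Besides the shell and the picture viewer there is one more tool, called after ">>>" as name([rows], argument=value, ...), one row to a line, values as JSON. jog_arm: Moves the arm, as the interface text tells. Its arguments: {"type":"object","properties":{"series":{"type":"array"},"grip_force":{"type":"number"}},"required":["series"]}

```bash
mkdir -p pics
cat > h.py <<'E'
import numpy as np, cv2
from rig import r
def px2w(im,row,col,z=None):
    K,T=im["intrinsics"],np.array(im["T"])
    d=np.array([(col-K[0][2])/K[0][0],(row-K[1][2])/K[1][1],1.])
    if z is None:
        a=im["depth"][int(row)-1:int(row)+2,int(col)-1:int(col)+2]; s=np.median(a)
    else: s=(z-T[2,3])/(T[:3,:3]@d)[2]
    return T[:3,:3]@(d*s)+T[:3,3]
def save(im,n): cv2.imwrite(f"pics/{n}.png",im["color"][:,:,::-1])
E
python3 - <<'E'
from h import *
s=r.get_state();print(s["tcp_pos"],s["tcp_rot"],s["time_s"],s["wrist_force"])
ims=[]
for n in("scene","top"):
    im=r.get_image(n);ims.append(im["color"]);save(im,n)
    for l in("magazine","board","pile_top","drag_spring","spring_lip","front_stop","brick_weight","glue_pot","bone_folder"):
        for q in r.spot_point(im,l)[:3]:
            p=q["point"];print(n,l,np.round(p),round(q["confidence"],2),px2w(im,*p).round())
E
```

```text
[250.07154752 626.48551501 301.71921122] [-5.92951400e-01 -3.08492525e+00  2.73181532e-03] 0.0 [-0.52030373  0.02792709  0.11856587]
scene magazine [204. 249.] 0.61 [660. -73.  51.]
scene magazine [188. 235.] 0.16 [ 654. -142.   61.]
scene board [182. 269.] 0.69 [ 568. -104.   61.]
scene board [192. 356.] 0.69 [376.  44.   6.]
scene board [150. 300.] 0.62 [ 346. -235.    5.]
scene pile_top [189. 251.] 0.85 [ 625. -109.   62.]
scene drag_spring [195. 219.] 0.6 [ 711. -127.   78.]
scene spring_lip [189. 237.] 0.76 [ 654. -135.   63.]
scene front_stop [193. 221.] 0.9 [ 694. -146.   66.]
scene brick_weight [252. 297.] 0.67 [674. 136.  43.]
scene glue_pot [165. 225.] 0.91 [ 594. -291.   35.]
scene glue_pot [194. 220.] 0.43 [ 697. -144.   65.]
scene bone_folder [180. 268.] 0.28 [ 565. -113.   61.]
top magazine [157. 410.] 0.98 [ 609. -112.   64.]
top board [260. 225.] 0.81 [380. 287.   8.]
top board [182. 407.] 0.68 [ 554. -106.   63.]
top board [290. 468.] 0.62 [ 327. -249.    8.]
top pile_top [150. 418.] 0.91 [ 625. -130.   64.]
top spring_lip [139. 418.] 0.66 [ 651. -132.   60.]
top front_stop [122. 424.] 0.65 [ 688. -142.   66.]
top brick_weight [143. 318.] 0.96 [636.  88.  65.]
top brick_weight [148. 416.] 0.45 [ 629. -126.   64.]
top glue_pot [179. 494.] 0.92 [ 563. -288.   76.]
top bone_folder [139. 415.] 0.65 [ 651. -125.   60.]
top bone_folder [170. 455.] 0.61 [ 594. -226.    6.]
```

View pics/top.png

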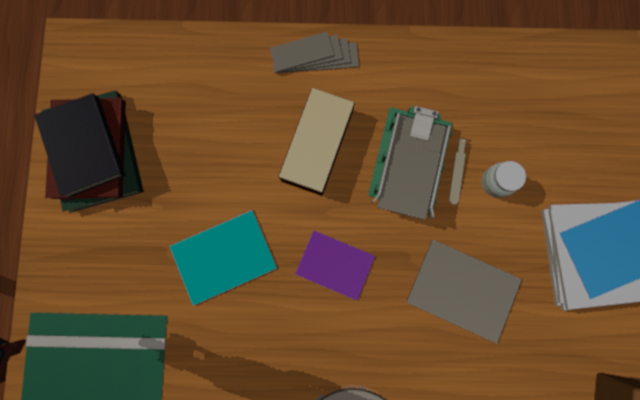

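View pics/scene.png

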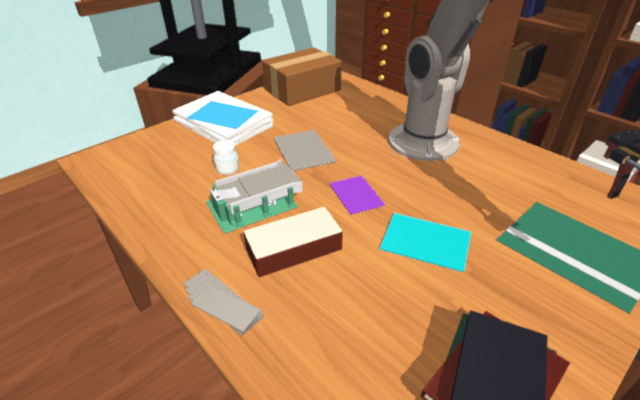

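The grey board at the back of the magazine, top px (182,407), is the one I want. Its look-alikes are the larger grey board on the bench (290,468), the purple one (265,335), the turquoise one (257,223) and the fan of grey slips (52,315). Next I'll take the close crop and fit the magazine.

```bash
cat > fit.py <<'E'
from h import *
def cloud(im):
    K,T=im["intrinsics"],np.array(im["T"]);h,w=im["depth"].shape
    v,u=np.mgrid[:h,:w];d=im["depth"]
    P=np.stack([(u-K[0][2])/K[0][0]*d,(v-K[1][2])/K[1][1]*d,d],-1)@T[:3,:3].T+T[:3,3]
    P[d==0]=np.nan; return P
E
python3 - <<'E'
from fit import *
im=r.get_image("top");P=cloud(im)
cv2.imwrite("pics/crop.png",cv2.resize(im["color"][95:230,355:475,::-1],None,fx=4,fy=4,interpolation=cv2.INTER_CUBIC))
reg=(P[...,0]>460)&(P[...,0]<740)&(P[...,1]>-210)&(P[...,1]<-20)
Z=P[...,2]; print(np.histogram(Z[reg],bins=range(-4,90,4)))
c=im["color"].astype(int)
grey=(abs(c[...,0]-c[...,1])<18)&(abs(c[...,1]-c[...,2])<25)
m=reg&(Z>50)&(Z<68)&grey
R=cv2.minAreaRect(P[m][:,:2].astype(np.float32));print("plates",R)
f=reg&(Z>67)
R=cv2.minAreaRect(P[f][:,:2].astype(np.float32));print("fence",R, f.sum())
g=reg&(c[...,1]>c[...,0]+15)&(Z<40);print("green",cv2.minAreaRect(P[g][:,:2].astype(np.float32)))
q=P[f];print(q[:,:2].min(0),q[:,:2].max(0))
print("cam",im["T"][:3,3])
E
```

```text
(array([ 790, 2243,  653,  270,   53,    4,    7,    7,    4,    7,    6,
         17,   26,   33,  104,  819, 1988, 2206,  328,  343,   74,   12,
          0]), array([-4,  0,  4,  8, 12, 16, 20, 24, 28, 32, 36, 40, 44, 48, 52, 56, 60,
       64, 68, 72, 76, 80, 84, 88]))
plates ((596.7413940429688, -122.2978744506836), (126.70357513427734, 225.6740264892578), 76.87387084960938)
fence ((602.1400756835938, -119.95361328125), (130.80056762695312, 235.21646118164062), 76.93341827392578) 977
green ((620.25537109375, -117.95724487304688), (137.31427001953125, 211.9934844970703), 76.78141784667969)
[ 477.59798448 -196.3710096 ] [722.30669875 -31.96349001]
cam [ 393.16126921   70.67180495 1043.86186295]
```

View pics/crop.png

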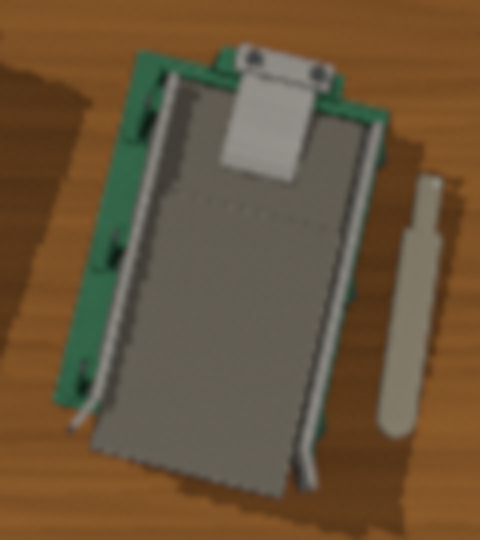

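The crop confirms the choice. The grey board lies between the fences with its rear edge at crop (90-280, 450-495), its front edge on the dotted line at (190-340, 190-230), and the leaf at (265,130). I'm moving over it now with the fingers shut.

>>> jog_arm([
  {"x":-57.1,"y":-56.9,"z":5,"rz":-0.15,"grip":1},
  {"x":-57.1,"y":-56.9,"z":5,"rz":-0.15,"grip":1},
  {"x":-57.1,"y":-56.9,"z":5,"rz":-0.15,"grip":1},
  {"x":-57.1,"y":-56.9,"z":5,"rz":-0.15,"grip":1},
  {"x":-57.1,"y":-56.9,"z":5,"rz":-0.15,"grip":1},
  {"x":-57.1,"y":-56.9,"z":5,"rz":-0.15,"grip":1},
  {"x":-57.1,"y":-56.9,"z":5,"rz":-0.15,"grip":1},
  {"x":-57.1,"y":-56.9,"z":5,"rz":-0.15,"grip":1},
  {"x":-57.1,"y":-56.9,"z":5,"rz":-0.15,"grip":1},
  {"x":-57.1,"y":-56.9,"z":5,"rz":-0.15,"grip":1},
  {"x":-57.1,"y":-56.9,"z":5,"rz":-0.15,"grip":1},
  {"x":-57.1,"y":-56.9,"z":5,"rz":-0.15,"grip":1},
  {"x":-57.1,"y":-56.9,"z":5,"rz":-0.15,"grip":1},
  {"x":-57.1,"y":-56.9,"z":5,"rz":-0.15,"grip":1},
  {"x":-57.1,"y":-56.9,"z":5,"rz":-0.15,"grip":1},
  {"x":-57.1,"y":-56.9,"z":5,"rz":-0.15,"grip":1},
  {"x":-57.1,"y":-56.9,"z":5,"rz":-0.15,"grip":1},
  {"x":-57.1,"y":-56.9,"z":5,"rz":-0.15,"grip":1},
  {"x":-57.1,"y":-56.9,"z":5,"rz":-0.15,"grip":1},
  {"x":-57.1,"y":-56.9,"z":5,"rz":-0.15,"grip":1},
])

```text
$.series[0]: bad value
```

```bash
cat >> h.py <<'E'
def fish(im,row,col,z=None):
    K,T=im["intrinsics"],np.array(im["T"])
    a,b=(col-K[0][2])/K[0][0],(row-K[1][2])/K[1][1];t=np.hypot(a,b)+1e-9
    d=np.array([np.sin(t)*a/t,np.sin(t)*b/t,np.cos(t)]);d/=d[2]
    s=np.median(im["depth"][int(row)-1:int(row)+2,int(col)-1:int(col)+2]) if z is None else (z-T[2,3])/(T[:3,:3]@d)[2]
    return T[:3,:3]@(d*s)+T[:3,3]
E
python3 - <<'E'
from h import *
s=r.get_state();print(s["tcp_pos"],s["tcp_rot"],s["time_s"],s["wrist_force"],s["finger_gap"])
im=r.get_image("wrist");save(im,"w1");print(im["intrinsics"],im["T"])
for l,z in(("magazine",0),("board",58),("pile_top",58),("drag_spring",69.5),("spring_lip",61),("front_stop",58)):
    for q in r.spot_point(im,l)[:2]:
        p=q["point"];print(l,np.round(p),round(q["confidence"],2),fish(im,*p).round(),fish(im,*p,z).round(1))
E
```

```text
[250.25002493 626.91023307 302.67474461] [-5.93089765e-01 -3.08508175e+00 -4.88940030e-05] 1.05 [ 0.03723668 -0.23640673 -0.40102452] 1.0000837104486602
[[309.70691629   0.         324.58828774]
 [  0.         309.70691629 193.76565857]
 [  0.           0.           1.        ]] [[ 3.71107870e-01  8.97405745e-01  2.38624973e-01  1.85358021e+02]
 [ 9.28589286e-01 -3.58905597e-01 -9.43859635e-02  6.52629560e+02]
 [ 9.41332523e-04  2.56611967e-01 -9.66514052e-01  3.85237934e+02]
 [ 0.00000000e+00  0.00000000e+00  0.00000000e+00  1.00000000e+00]]
```

View pics/w1.png

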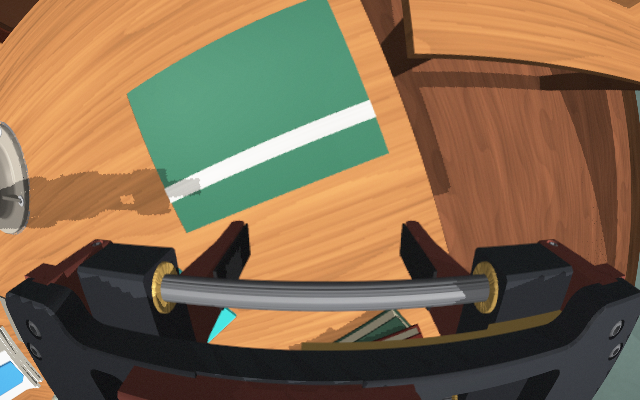

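The wrist camera shows the green blotter at the start place, because the move was refused and the arm hasn't moved. I'll split the move and give every key.

>>> jog_arm([
  {"x":-28.5,"y":-28.5,"z":2.5,"rx":0,"ry":0,"rz":-0.15,"grip":1},
  {"x":-28.5,"y":-28.5,"z":2.5,"rx":0,"ry":0,"rz":-0.15,"grip":1},
  {"x":-28.5,"y":-28.5,"z":2.5,"rx":0,"ry":0,"rz":-0.15,"grip":1},
  {"x":-28.5,"y":-28.5,"z":2.5,"rx":0,"ry":0,"rz":-0.15,"grip":1},
  {"x":-28.5,"y":-28.5,"z":2.5,"rx":0,"ry":0,"rz":-0.15,"grip":1},
  {"x":-28.5,"y":-28.5,"z":2.5,"rx":0,"ry":0,"rz":-0.15,"grip":1},
  {"x":-28.5,"y":-28.5,"z":2.5,"rx":0,"ry":0,"rz":-0.15,"grip":1},
  {"x":-28.5,"y":-28.5,"z":2.5,"rx":0,"ry":0,"rz":-0.15,"grip":1},
  {"x":-28.5,"y":-28.5,"z":2.5,"rx":0,"ry":0,"rz":-0.15,"grip":1},
  {"x":-28.5,"y":-28.5,"z":2.5,"rx":0,"ry":0,"rz":-0.15,"grip":1},
])

```text
time_s: 2.4
tcp_pos: [409.9, 255.4, 277.9]
tcp_rot: [0.366, 3.12, 0.001]
wrist_force: [0.5, 0.3, -0.8]
finger_gap: 0.129
grasp_force: 0.0
```

>>> jog_arm([
  {"x":-24,"y":-32.2,"z":2.8,"rx":0,"ry":0,"rz":0,"grip":1},
  {"x":-24,"y":-32.2,"z":2.8,"rx":0,"ry":0,"rz":0,"grip":1},
  {"x":-24,"y":-32.2,"z":2.8,"rx":0,"ry":0,"rz":0,"grip":1},
  {"x":-24,"y":-32.2,"z":2.8,"rx":0,"ry":0,"rz":0,"grip":1},
  {"x":-24,"y":-32.2,"z":2.8,"rx":0,"ry":0,"rz":0,"grip":1},
  {"x":-24,"y":-32.2,"z":2.8,"rx":0,"ry":0,"rz":0,"grip":1},
  {"x":-24,"y":-32.2,"z":2.8,"rx":0,"ry":0,"rz":0,"grip":1},
  {"x":-24,"y":-32.2,"z":2.8,"rx":0,"ry":0,"rz":0,"grip":1},
  {"x":-24,"y":-32.2,"z":2.8,"rx":0,"ry":0,"rz":0,"grip":1},
  {"x":-24,"y":-32.2,"z":2.8,"rx":0,"ry":0,"rz":0,"grip":1},
])

```text
time_s: 3.4
tcp_pos: [570.4, -110.9, 249.2]
tcp_rot: [-0.36, -3.12, -0.0]
wrist_force: [0.5, 1.5, 0.6]
finger_gap: 0.007
grasp_force: 0.0
```

Run:
```python
from h import *
s=r.get_state();print(s["tcp_pos"],s["tcp_rot"],s["time_s"],s["wrist_force"],s["finger_gap"],r.tips_ahead)
im=r.get_image("wrist");save(im,"w2")
for l,z in(("magazine",0),("board",58),("pile_top",58),("drag_spring",69.5),("spring_lip",61),("front_stop",58)):
    for q in r.spot_point(im,l)[:2]:
        p=q["point"];print(l,np.round(p),round(q["confidence"],2),fish(im,*p).round(),fish(im,*p,z).round(1))
```

```text
[ 570.38857769 -110.94550857  249.21348736] [-3.60448281e-01 -3.12046979e+00 -4.09181296e-04] 3.4 [0.50681782 1.50049986 0.58020394] 0.006790178553131843 80.0
board [179. 324.] 0.68 [ 558. -108.   64.] [ 559.6 -108.4   58. ]
board [  8. 173.] 0.59 [ 334. -233.    7.] [ 360.3 -211.4   58. ]
pile_top [178. 323.] 0.29 [ 557. -109.   64.] [ 558.5 -109.4   58. ]
drag_spring [321. 322.] 0.63 [ 550. -107.  269.] [ 704.3 -145.4   69.5]
front_stop [306. 326.] 0.96 [ 547. -105.  268.] [ 693.3 -138.5   58. ]
```

View pics/w2.png

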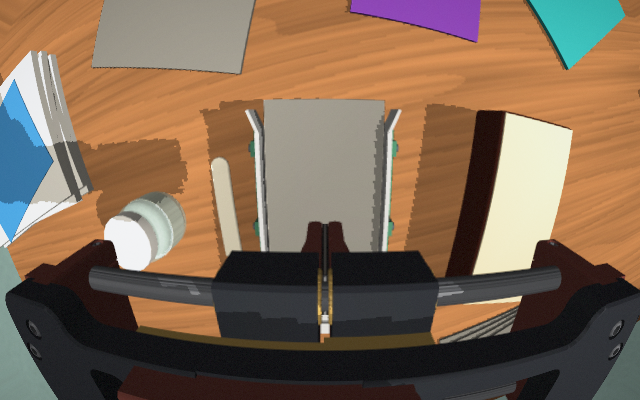

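The wrist view shows the board between the fences, with rear corners at about (row 100, col 264) and (row 100, col 385). The shut fingers at col 325 are on its centreline. I'll measure the edges exactly.

Run:
```python
from h import *
im=r.get_image("wrist")
for p in((99.5,264),(99.5,385),(200,262),(200,387.5)): print(p,fish(im,*p,63).round(1))
for p in((200,259),(200,391)): print("fence",fish(im,*p,72).round(1))
im=r.get_image("top")
for q in r.spot_point(im,"board")[:3]:
    p=q["point"];print(np.round(p),px2w(im,*p,58).round(1))
for l,z in(("spring_lip",61),("front_stop",58)):
  for q in r.spot_point(im,l)[:1]:print(l,px2w(im,*q["point"],z).round(1))
```

```text
(99.5, 264) [ 477.  -142.4   63. ]
(99.5, 385) [500.7 -40.1  63. ]
(200, 262) [ 564.1 -167.6   63. ]
(200, 387.5) [590.2 -55.4  63. ]
fence [ 561.4 -167.8   72. ]
fence [588.  -53.6  72. ]
[258. 223.] [384.9 280.9  58. ]
[179. 408.] [ 561.2 -109.6   58. ]
[264. 331.] [377.2  54.1  58. ]
front_stop [ 693.4 -152.3   58. ]
```

>>> jog_arm([
  {"x":0.8,"y":0,"z":4,"rx":0,"ry":0,"rz":0,"grip":1},
  {"x":0.8,"y":0,"z":8,"rx":0,"ry":0,"rz":0,"grip":1},
  {"x":0.8,"y":0,"z":10,"rx":0,"ry":0,"rz":0,"grip":1},
  {"x":0.8,"y":0,"z":10.3,"rx":0,"ry":0,"rz":0,"grip":1},
  {"x":0.8,"y":0,"z":10.6,"rx":0,"ry":0,"rz":0,"grip":1},
  {"x":0.8,"y":0,"z":10.8,"rx":0,"ry":0,"rz":0,"grip":1},
  {"x":0.8,"y":0,"z":11,"rx":0,"ry":0,"rz":0,"grip":1},
  {"x":0.8,"y":0,"z":11.2,"rx":0,"ry":0,"rz":0,"grip":1},
  {"x":0.8,"y":0,"z":11.4,"rx":0,"ry":0,"rz":0,"grip":1},
  {"x":0.8,"y":0,"z":11.6,"rx":0,"ry":0,"rz":0,"grip":1},
  {"x":0.8,"y":0,"z":11.6,"rx":0,"ry":0,"rz":0,"grip":1},
  {"x":0.8,"y":0,"z":11.6,"rx":0,"ry":0,"rz":0,"grip":1},
])

```text
time_s: 5.2
tcp_pos: [562.7, -110.2, 136.4]
tcp_rot: [0.361, 3.118, 0.001]
wrist_force: [-4.3, 0.6, 13.2]
finger_gap: 0.007
grasp_force: 6.4
```

>>> jog_arm([
  {"x":0,"y":0,"z":0.2,"rx":0,"ry":0,"rz":0,"grip":1},
  {"x":0,"y":0,"z":0.4,"rx":0,"ry":0,"rz":0,"grip":1},
  {"x":0,"y":0,"z":0.4,"rx":0,"ry":0,"rz":0,"grip":1},
  {"x":-0.2,"y":0,"z":0.4,"rx":0,"ry":0,"rz":0,"grip":1},
  {"x":-0.5,"y":0,"z":0.4,"rx":0,"ry":0,"rz":0,"grip":1},
  {"x":-0.8,"y":0,"z":0.4,"rx":0,"ry":0,"rz":0,"grip":1},
  {"x":-1.1,"y":0,"z":0.4,"rx":0,"ry":0,"rz":0,"grip":1},
  {"x":-1.4,"y":0,"z":0.4,"rx":0,"ry":0,"rz":0,"grip":1},
  {"x":-1.7,"y":0,"z":0.4,"rx":0,"ry":0,"rz":0,"grip":1},
  {"x":-2,"y":0,"z":0.4,"rx":0,"ry":0,"rz":0,"grip":1},
  {"x":-2,"y":0,"z":0.4,"rx":0,"ry":0,"rz":0,"grip":1},
])

```text
time_s: 6.3
tcp_pos: [583.0, -114.8, 133.0]
tcp_rot: [0.36, 3.117, 0.001]
wrist_force: [-4.0, 1.3, 14.5]
finger_gap: 0.005
grasp_force: 7.6
```

Run:
```python
from h import *
im=r.get_image("wrist");save(im,"w3")
```

```text
(no output)
```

View pics/w3.png

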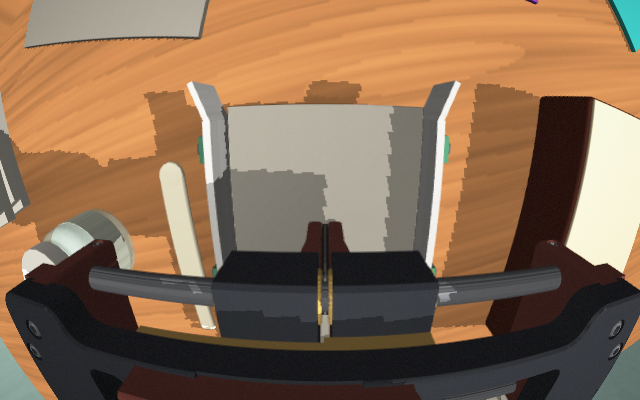

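The board is pressed 10 mm down, with its rear edge at about (row 105, col 325). I'll check that it moved with the fingers.

Run:
```python
from h import *
im=r.get_image("wrist")
a=np.array([.974,-.226])
for p in((106,229),(104.5,325),(106,423)):
    w=fish(im,*p,53); print(w.round(1), ((w[:2]-[488.9,-91.3])@a).round(1))
```

```text
[ 498.4 -147.3   53. ] 21.9
[510.8 -97.6  53. ] 22.8
[522.  -46.4  53. ] 22.1
```

>>> jog_arm([
  {"x":-0.3,"y":0,"z":0,"rx":0,"ry":0,"rz":0,"grip":1},
  {"x":-0.6,"y":0,"z":0,"rx":0,"ry":0,"rz":0,"grip":1},
  {"x":-0.9,"y":0,"z":0,"rx":0,"ry":0,"rz":0,"grip":1},
  {"x":-1.2,"y":0,"z":0,"rx":0,"ry":0,"rz":0,"grip":1},
  {"x":-1.5,"y":0,"z":0,"rx":0,"ry":0,"rz":0,"grip":1},
  {"x":-1.8,"y":0,"z":0,"rx":0,"ry":0,"rz":0,"grip":1},
  {"x":-2.1,"y":0,"z":0,"rx":0,"ry":0,"rz":0,"grip":1},
  {"x":-2.1,"y":0,"z":0,"rx":0,"ry":0,"rz":0,"grip":1},
])

```text
time_s: 7.2
tcp_pos: [603.4, -119.6, 133.2]
tcp_rot: [0.36, 3.117, 0.001]
wrist_force: [-5.0, 0.2, 15.6]
finger_gap: 0.002
grasp_force: 7.6
```

>>> jog_arm([
  {"x":-0.3,"y":0,"z":0,"rx":0,"ry":0,"rz":0,"grip":1},
  {"x":-0.6,"y":0,"z":0,"rx":0,"ry":0,"rz":0,"grip":1},
  {"x":-0.8,"y":0,"z":0,"rx":0,"ry":0,"rz":0,"grip":1},
  {"x":-1,"y":0,"z":0,"rx":0,"ry":0,"rz":0,"grip":1},
  {"x":-1.2,"y":0,"z":0,"rx":0,"ry":0,"rz":0,"grip":1},
  {"x":-1.2,"y":0,"z":0,"rx":0,"ry":0,"rz":0,"grip":1},
])

```text
time_s: 7.8
tcp_pos: [615.0, -122.3, 133.3]
tcp_rot: [0.36, 3.117, 0.001]
wrist_force: [-4.2, 0.6, 15.7]
finger_gap: 0.002
grasp_force: 7.5
```

>>> jog_arm([
  {"x":-0.1,"y":0,"z":0,"rx":0,"ry":0,"rz":0,"grip":1},
  {"x":-0.2,"y":0,"z":0,"rx":0,"ry":0,"rz":0,"grip":1},
  {"x":-0.3,"y":0,"z":0,"rx":0,"ry":0,"rz":0,"grip":1},
  {"x":-0.3,"y":0,"z":0,"rx":0,"ry":0,"rz":0,"grip":1},
])

```text
time_s: 8.2
tcp_pos: [617.7, -123.0, 133.3]
tcp_rot: [0.36, 3.117, 0.001]
wrist_force: [-4.3, 0.4, 15.0]
finger_gap: 0.001
grasp_force: 7.5
```

Run:
```python
from h import *
im=r.get_image("wrist");save(im,"w4")
im=r.get_image("top")
cv2.imwrite("pics/t4.png",cv2.resize(im["color"][95:230,355:475,::-1],None,fx=4,fy=4,interpolation=cv2.INTER_CUBIC))
```

```text
(no output)
```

View pics/w4.png

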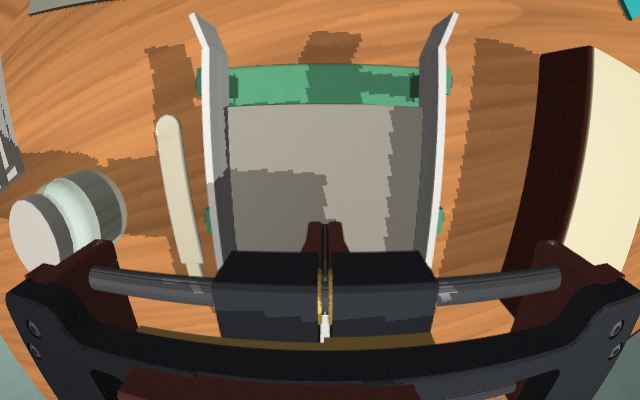

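The rear edge is still at row 105, so there is no slip, and about 57 mm is done. I'll keep going until the stop shows in the force.

>>> jog_arm([
  {"x":-0.1,"y":0,"z":0,"rx":0,"ry":0,"rz":0,"grip":1},
  {"x":-0.2,"y":0,"z":0,"rx":0,"ry":0,"rz":0,"grip":1},
  {"x":-0.2,"y":0,"z":0,"rx":0,"ry":0,"rz":0,"grip":1},
])

```text
time_s: 8.6
tcp_pos: [619.7, -123.4, 133.3]
tcp_rot: [0.36, 3.117, 0.001]
wrist_force: [-4.3, 1.1, 14.5]
finger_gap: 0.003
grasp_force: 7.5
```

>>> jog_arm([
  {"x":-0.1,"y":0,"z":0,"rx":0,"ry":0,"rz":0,"grip":1},
  {"x":-0.2,"y":0,"z":0,"rx":0,"ry":0,"rz":0,"grip":1},
  {"x":-0.2,"y":0,"z":0,"rx":0,"ry":0,"rz":0,"grip":1},
])

```text
time_s: 8.9
tcp_pos: [621.6, -123.9, 133.3]
tcp_rot: [0.36, 3.117, 0.001]
wrist_force: [-5.2, 1.4, 15.0]
finger_gap: 0.005
grasp_force: 7.5
```

>>> jog_arm([
  {"x":-0.1,"y":0,"z":0,"rx":0,"ry":0,"rz":0,"grip":1},
  {"x":-0.2,"y":0,"z":0,"rx":0,"ry":0,"rz":0,"grip":1},
  {"x":-0.2,"y":0,"z":0,"rx":0,"ry":0,"rz":0,"grip":1},
])

```text
time_s: 9.2
tcp_pos: [623.6, -124.3, 133.3]
tcp_rot: [0.36, 3.117, 0.001]
wrist_force: [-4.6, 1.2, 14.3]
finger_gap: 0.003
grasp_force: 7.5
```

```bash
python3 - <<'E'
from h import *
im=r.get_image("wrist");save(im,"w5")
g=im["color"].astype(int)
for c in(270,290,340,360): # rear edge: green -> grey
    col=g[60:130,c]; d=col[:,1]-col[:,0]; print(c,60+np.where(d>15)[0].max(), end=" ")
im=r.get_image("scene")
cv2.imwrite("pics/s5.png",cv2.resize(im["color"][150:240,190:320,::-1],None,fx=6,fy=6,interpolation=cv2.INTER_CUBIC))
E
python3 - <<'E'
import cv2
i=cv2.imread("pics/w4.png").astype(int)
for c in(270,290,340,360):
    col=i[60:130,c];d=col[:,1]-col[:,2];print(c,60+(d>15).nonzero()[0].max())
E
```

```text
270 104 290 103 340 103 360 103 270 104
290 103
340 103
360 104
```

View pics/s5.png

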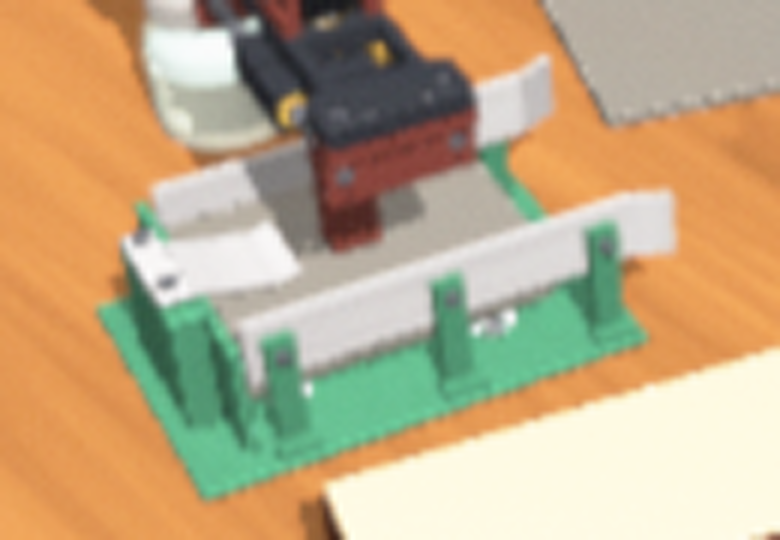

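The scene crop shows the board under the leaf (240,270), with the finger (350,240) clear of the lip. It is still following without slip, so I'll push a little more.

>>> jog_arm([
  {"x":-0.1,"y":0,"z":0,"rx":0,"ry":0,"rz":0,"grip":1},
  {"x":-0.2,"y":0,"z":0,"rx":0,"ry":0,"rz":0,"grip":1},
  {"x":-0.2,"y":0,"z":0,"rx":0,"ry":0,"rz":0,"grip":1},
])

```text
time_s: 9.6
tcp_pos: [624.6, -124.6, 133.1]
tcp_rot: [0.361, 3.119, 0.002]
wrist_force: [-7.9, 1.6, 16.1]
finger_gap: 0.005
grasp_force: 8.2
```

>>> jog_arm([
  {"x":-0.1,"y":0,"z":0,"rx":0,"ry":0,"rz":0,"grip":1},
  {"x":-0.2,"y":0,"z":0,"rx":0,"ry":0,"rz":0,"grip":1},
  {"x":-0.2,"y":0,"z":0,"rx":0,"ry":0,"rz":0,"grip":1},
])

```text
time_s: 9.9
tcp_pos: [625.7, -125.0, 132.8]
tcp_rot: [-0.361, -3.12, -0.002]
wrist_force: [-9.9, 1.9, 16.8]
finger_gap: 0.009
grasp_force: 8.5
```

Run:
```python
from h import *
im=r.get_image("wrist");save(im,"w6");g=im["color"].astype(int)
for c in(270,290,340,360):
    col=g[60:130,c]; d=col[:,1]-col[:,0]; print(c,60+np.where(d>15)[0].max(), end=" ")
w=fish(im,104.5,325,53);print(w,(w[:2]-[488.9,-91.3])@[.974,-.226])
```

```text
270 102 290 101 340 101 360 101 [ 553.23707119 -107.70849905   53.        ] 66.37262812406894
```

The force climbed to 10 N and the rear edge shifted in the view, so the board is against the stop. Lifting straight up now.

>>> jog_arm([
  {"x":0,"y":0,"z":-0.3,"rx":0,"ry":0,"rz":0,"grip":1},
  {"x":0,"y":0,"z":-0.6,"rx":0,"ry":0,"rz":0,"grip":1},
  {"x":0,"y":0,"z":-1,"rx":0,"ry":0,"rz":0,"grip":1},
  {"x":0,"y":0,"z":-2,"rx":0,"ry":0,"rz":0,"grip":1},
  {"x":0,"y":0,"z":-6,"rx":0,"ry":0,"rz":0,"grip":1},
  {"x":0,"y":0,"z":-11,"rx":0,"ry":0,"rz":0,"grip":1},
  {"x":15,"y":0,"z":-18,"rx":0,"ry":0,"rz":0,"grip":1},
  {"x":15,"y":0,"z":-18,"rx":0,"ry":0,"rz":0,"grip":1},
  {"x":15,"y":0,"z":-18,"rx":0,"ry":0,"rz":0,"grip":1},
  {"x":15,"y":0,"z":-18,"rx":0,"ry":0,"rz":0,"grip":1},
  {"x":15,"y":0,"z":-18,"rx":0,"ry":0,"rz":0,"grip":1},
])

```text
time_s: 11.05
tcp_pos: [479.0, -90.6, 311.9]
tcp_rot: [0.36, 3.117, 0.003]
wrist_force: [0.9, -0.6, 0.6]
finger_gap: 0.003
grasp_force: 0.0
```

Run:
```python
from fit import *
im=r.get_image("top");P=cloud(im)
a=np.array([.974,-.226])
t=im["color"][95:230,355:475,::-1];s=r.get_image("scene")["color"][150:240,190:320,::-1]
cv2.imwrite("pics/end.png",np.hstack([cv2.resize(t,(480,540),interpolation=3)[:500,:],cv2.resize(s,None,fx=2.4,fy=2.4,interpolation=3)[:216].repeat(1,0) if 0 else cv2.copyMakeBorder(cv2.resize(s,(312,216),interpolation=3),0,284,0,0,0)]))
A=P[...,:2]-[622.2-0.0,-122.2]
u=A@a;v=A@np.array([.226,.974]);
for lo,hi in((-60,-30),(-30,0),(0,25)):
    m=(u>lo)&(u<hi)&(abs(v)<35);print(np.nanmedian(P[m][:,2]))
for q in r.spot_point(im,"board"):print(q["point"],px2w(im,*q["point"],54))
```

```text
59.31859043759141
59.37696374132838
59.40292182623148
[264.9, 332.8] [375.38137481  50.0211056   54.        ]
[151.3, 416.2] [ 624.55309369 -127.59320463   54.        ]
[258.9, 223.2] [382.92880746 282.06142559  54.        ]
```

View pics/end.png

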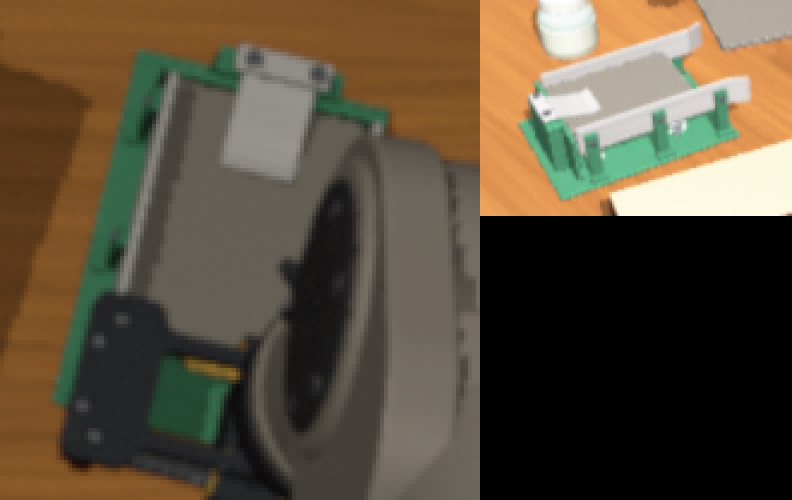

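The end view shows the board home under the leaf. Its front is at the stop and its flat top is at 59.3 mm, which is 4 mm down as expected, and the bystanders are untouched.

```bash
python3 -c "
from rig import r
print(r.sign_off())"
```

```text
the job is handed in; nothing more can be done
None
```

The board was pressed down, slid about 63 mm until it met the front stop, and released; it now sits under the leaf spring about 4 mm down, and the job was handed in at about 11 s (no verdict was returned).

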